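Close the card holder and tuck its flap under the lip

TASK

Close the card holder: fold its standing metal flap down over the cards and, keeping it pressed down, push it along until its free edge is tucked fully under the brass lip and stays shut by itself. Only push and press on the outside of the flap with the fingertips: do not grip it or touch the felt on its underside, and leave the things round the holder where they stand.

Things in the scene. Friction and masses are not known exactly. Their poses are not given: they have to be found in the camera images.
- card_holder: Dark wooden base board, 160 x 116 x 14 mm, fixed to the worktop, white cards on it. Origin: centre of its underside, on the worktop. Its x axis (level) is the way the flap folds and then slides, from hinge to brass lip; y lies along the hinge; z up. Two wooden side rails, 6 mm wide, 31 mm high, flank the hinge from x = -77 to -15 mm at y = +-54 mm.
- flap_hinge (a point): Middle of the flap's hinge axis, 21 mm above the worktop; the axis lies along the holder's y. The hinge rod slides with the flap, at the start it is about 54 mm behind the holder's origin (holder x = -54 to -51 mm), fully tucked 36 mm behind it. Wall cabinets hang over the back of the worktop, beyond about x = 0.58 m: keep the wrist and arm clear of them.
- flap_face (a point): Point on the outer face of the flap (the side to push; on top when folded), on its middle line, 42 mm from the hinge axis. Axes: x along the flap to its free edge, z out of the outer face, y along the hinge. The flap is a plain aluminium plate, 96 mm wide, 4 mm thick (outer face 2 mm off the hinge axis), reaching 96 mm from the hinge axis; hinge knuckles of 6 mm radius.
- flap_edge (a point): Middle of the flap's free edge, 96 mm from the hinge axis.
- lip_edge (a point): Middle of the lower front edge of the brass lip, 26 mm above the worktop, fixed on the holder at its x = 48 mm. The lip is 92 mm wide and 4 mm thick (top at 30 mm, rolled nose to 32 mm) and overhangs from x = 48 to 74 mm, closed behind x = 66 mm; the folded flap (19 to 23 mm above the worktop) passes under it with 3 mm to spare.
- flap (a joint): Flap angle in rad: 0 = flat over the cards (stop), 1.57 = upright; starts between 1.25 and 1.75. A stiffish hinge with a weak spring: it stays put when nearly upright, needs under 2 N at the finger to fold, and from flat it springs up by some 0.65 rad unless held down or tucked.
- flap_slide (a joint): How far hinge rod and flap have slid towards the lip in m: 0 = back stop, 0.018 = front stop, fully tucked; starts at 0 to 0.003. Resists with about 2.5 N, stays where left. With the flap flat its edge is 6 mm short of the lip at 0 and 12 mm under it at 0.018. Slid on too early (beyond 0.006), the flap lands on top of the lip.
- flap_felt: Grey felt pad, 66 x 80 x 2 mm, on the underside of the flap (the side that faces the lip while the flap stands up), from 18 to 84 mm from the hinge axis. It must not be touched by the fingers. Origin on the hinge axis; x along the flap, z out of the outer face.
- polish_tin: Loose round tin of silver polish, 67 mm across, 44 mm high, left of the holder; origin at the centre of its underside.
- jigger: Loose steel jigger (double cone), 43 mm across, 70 mm high, left of the holder; origin at the centre of its underside.
- egg_cup: Loose steel egg cup, 46 mm across, 60 mm high, right of the holder; origin at the centre of its underside.
- flap_step (a point): Middle of the thumb step's steep face, 62 mm from the hinge axis, on the flap's outer face. The face is 70 mm wide, rises 8 mm out of the flap, looks to the hinge and takes a fingertip's push towards the lip; behind it a ramp falls back to the plate at about 82 mm. The point lies 4 mm above the plate. Axes as flap_face.

How it is judged:
On the way, in this order (a step that is already met when the one before it is completed fails the run):
1. the flap is folded down over the cards (value of joint flap below 0.25 rad), for 0.05 s.
2. its free edge is tucked under the lip (value of joint flap below 0.06 rad and value of joint flap_slide above 0.013 m), for 0.2 s.
At the end, for the whole second after the job is handed in: The flap lies flat (within 0.06 rad), slid at least 13 mm towards the lip, with its free edge at least 6 mm in under the lip, held there by the lip alone (all of step 2 and x of flap_edge in the frame of lip_edge above 0.006 m and z of flap_edge in the frame of lip_edge below 0 m); the robot touches nothing.
It fails at once if the fingers touched the felt on the underside (the flap was gripped or levered) (contact force between the fingers and flap_felt above 0.5 N).
It fails at once if a thing beside the holder was moved more than 20 mm or lifted (distance of any of polish_tin, jigger, egg_cup from where it was at the start of the episode above 0.02 m).
It fails at once if a thing beside the holder was tipped over (angle between any of polish_tin, jigger, egg_cup's own z axis and vertical above 0.5 rad).
It also fails if it takes over 35 s, if anything falls off the work surface, if the arm or the gripper's body presses on something with over 40 N, if the wrist force passes 120 N, or if a joint passes its speed limit or range.

ROBOT

A 6-joint arm with a two-finger parallel gripper is mounted at the origin on a cart in front of the work surface, level with it; the furniture and walls round the work are solid. World frame = base frame: x ahead of the robot, y to its left, z up, the work surface at z = 0. Lengths are in m, angles in rad, forces in N, time in s.
With the tool pointing down it reaches from about 0.35 to 0.975 m from the base axis. Payload 4.9 kg.
Tool frame: the origin (TCP) lies between the finger pads; the fingertips stand 14 mm ahead of it and the grasp point (between the pads) lies 5 mm behind it (manip.tcp_to_tips is the distance from the TCP to the fingertips, in m); z points along the fingers, y is the line along which they close (so a half turn about z gives the same grasp; the last joint's range is limited). The gripper opens to 85 mm and grips with 20 to 120 N. Pads are 22 mm wide; open, the fingers measure 114 mm over their backs; the gripper's body (76 mm by 85 mm) begins 54 mm behind the grasp point. The pads swing forward as they close: fully open they stand 13 mm farther back than shut.
Start: joints at [-1.451, 0.053, 1.613, -0, 1.476, -0.119], TCP at [0.148, -0.607, 0.245] pointing down, gripper open.
Joint ranges: [-3.01, 3.01], [-1.01, 2.22], [0.06, 2.58], [-1.02, 4.17], [0.09, 2.62], [-3.14, 3.14]. Speed limits (rad/s): [2.57, 2.57, 3.14, 3.14, 3.14, 3.14].

INTERFACE

Orientations are given as a unit quaternion [w, x, y, z].
In Python, from plant import manip gives the robot as it stands.
- The arm moves only by the tool servo_tool, never from a script. Its argument "moves" is a list that holds one entry, the list of rows, each a list of 7 numbers: the shift along the tool's x, y, z in mm, then the turn, a rotation vector about the tool's x, y, z in degrees, then the finger opening in mm, from 0 to 85.4. In form: [[[x, y, z, ax, ay, az, fingers], ...]]. A call has 1 to 12 rows; each row shifts and turns the commanded pose from where the row before left it, along the tool's axes as they then stand; what a row does not reach is not made up. A row lasts 1/8 s, in which the tool goes at most 62.5 mm and 10.7 degrees, less where a joint would pass 70% of its speed; a pose out of reach is approached as far as the arm can. A call with a gripper value outside its range is refused whole. The fingers move at their own pace and stop on an object; the grip force is fixed at half the most. Time passes only in rows, so rows that do not move let the fingers close. It gives the time, the measured TCP pose, the force, the opening and the grip force at its end, in the units of the state.
- manip.state(): the state, without advancing time (a new reading comes with each control period).
- manip.grab_frame(name): name is "side" or "top" or "wrist"; returns a dict with "image" (420x560x3 uint8, blue, green, red), "mtx" (3x3 intrinsics, pixels), "eye" and "rotation" of the camera in the world. Camera axes: x right, y down, z forward; pixel columns grow to the right and rows downward; lengths in m; the calibration is good to about 2 mm. The wrist camera is an equidistant fisheye: a pixel r from the principal point sees the ray r / f radians off the axis. A picture is of the moment at which its call begins. There is no depth.
- manip.job_done(): hands the job in; it is judged then, once.
The state is a dict: "time": time; "joint_pos": joint angles; "joint_vel": joint speeds; "joint_efforts": joint torques, N m; "tool_pos": TCP position; "tool_rot": TCP orientation; "contact_force": force on the tool from outside, world axes, zero at the start; "ft_torque": the same for the moment, N m; "gripper_width": opening from 0.0 (shut) to 1.0 (fully open); "grasp_force": force on a finger pad.
Only numpy, scipy, OpenCV 4.12 (cv2) and the standard library are available. Lean on these libraries where they do the work, as an engineer would, in place of code of your own. Each camera call takes 0.05 s, during which the arm holds its last target. There are 200 camera calls.

## Working session

There is one attempt and no reset: what is moved stays moved. The work goes in short steps, Python scripts to look and compute and a tool call to move; the robot and the scene stay as the last step left them, time stands still between calls to the robot, and variables do not carry over. Pictures are saved under pics/ and viewed, at most 10 in all, crops included, and the job is handed in when it is done.

Besides the shell and the picture viewer there is one more tool, called as a command line: name --argument value ..., lists and objects as JSON in quotes. servo_tool: Moves the arm, as the interface text tells. Its arguments: {"type":"object","properties":{"moves":{"type":"array"}},"required":["moves"]}

```bash
mkdir -p pics; ls; python3 - <<'E'
from plant import manip
import cv2
for n in("side","top"):
    f=manip.grab_frame(n); cv2.imwrite(f"pics/{n}0.png",f["image"]); print(n,f["mtx"].tolist(),f["eye"],f["rotation"].tolist() if hasattr(f["rotation"],'tolist') else f["rotation"])
s=manip.state(); print(s)
E
```

```text
pics
side [[451.804239946856, 0.0, 279.8850966799934], [0.0, 451.804239946856, 208.28029666780884], [0.0, 0.0, 1.0]] [0.1045798  0.99397391 0.98678597] [0.06671444753994174, -0.13969289970565565, 0.9020429230883086, -0.4029313107312037]
top [[491.6612497800993, 0.0, 270.4255181155965], [0.0, 491.6612497800993, 217.48378557695145], [0.0, 0.0, 1.0]] [ 0.1928685  -0.01537917  1.39310614] [-0.06622601366050364, 0.7082060285854579, -0.7003288794938103, 0.05998163666320444]
{'time': 0.1, 'joint_pos': array([-1.45099376e+00,  5.33063487e-02,  1.61417395e+00,  2.01257273e-05,
        1.47598447e+00, -1.18996398e-01]), 'joint_vel': array([ 0.00072206, -0.00132611, -0.00364461, -0.00141936,  0.00221728,
       -0.00025899]), 'joint_efforts': array([ 7.18236006e-04, -3.94906104e+01, -3.71365464e+01, -5.70278289e-06,
        3.94873510e-03, -7.34850516e-06]), 'tool_pos': array([ 0.1477777 , -0.60672239,  0.244166  ]), 'tool_rot': array([-9.36060081e-04,  9.92880026e-01,  1.19114977e-01,  9.63946412e-06]), 'contact_force': array([-0.48543543, -1.04041992,  0.66347008]), 'ft_torque': array([ 0.02577025, -0.01028194,  0.02281719]), 'grasp_force': 0.0, 'gripper_width': 1.0016959261942635}
```

View pics/side0.png

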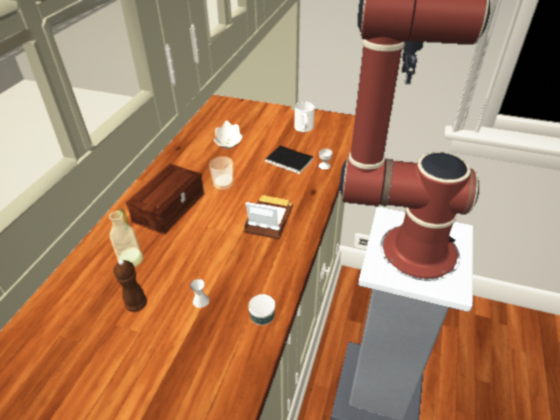

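View pics/top0.png

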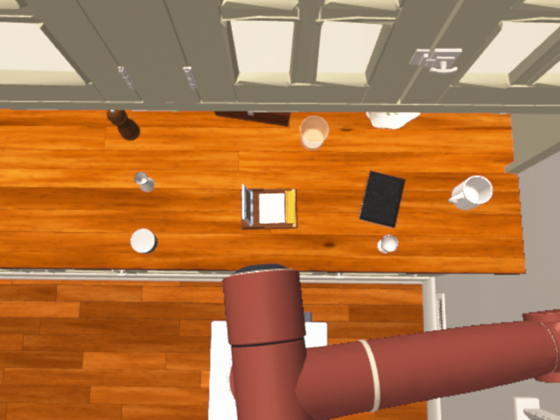

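The top view shows the holder at about (270,208): flap upright at its left (+y), brass lip at its right (-y). The tin is at (143,240), the jigger at (145,182) and the egg cup at (388,243). Next I'll enlarge the holder.

```bash
python3 - <<'E'
import cv2,numpy as np
a=cv2.imread("pics/side0.png")[185:250,230:305]; b=cv2.imread("pics/top0.png")[175:240,230:305]
o=np.hstack([cv2.resize(x,(400,347),interpolation=cv2.INTER_CUBIC) for x in(a,b)])
cv2.imwrite("pics/crop.png",o)
E
```

```text
(no output)
```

View pics/crop.png

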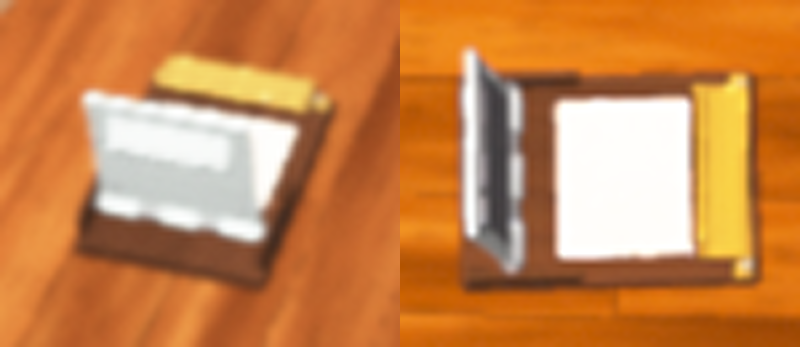

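```bash
cat > h.py <<'E'
import numpy as np
from scipy.spatial.transform import Rotation as R
def q(w): return R.from_quat(np.r_[w[1:],w[0]])
C={"side":(451.804,279.885,208.280,[0.1045798,0.99397391,0.98678597],[0.0667144,-0.1396929,0.9020429,-0.4029313]),
"top":(491.661,270.4255,217.4838,[0.1928685,-0.01537917,1.39310614],[-0.066226,0.708206,-0.7003289,0.0599816])}
def proj(n,P):
    f,cx,cy,e,w=C[n]; p=q(w).inv().apply(np.atleast_2d(P)-e); return p[:,:2]/p[:,2:]*f+[cx,cy]
E
cat > fit.py <<'E'
from h import *
from scipy.optimize import least_squares
T=lambda u,v:(230+(u-400)/5.333,175+v/5.34)
S=lambda u,v:(230+u/5.333,185+v/5.34)
def pts(p):
    x,y,yaw,a,s=p; hx=-.054+s
    fl=lambda r,yy,n:[hx+r*np.cos(a)-n*np.sin(a),yy,.021+r*np.sin(a)+n*np.cos(a)]
    L=[("top",[.08,.058,.014],T(755,75)),("top",[.08,-.058,.014],T(757,288)),("top",[-.08,-.058,.014],T(463,288)),
    ("top",fl(.096,.048,.0),T(467,48)),("top",fl(.096,-.048,.0),T(467,236)),
    ("side",[-.08,.058,.0],S(78,250)),("side",[-.08,-.058,.0],S(266,286)),("side",fl(.096,.048,.0),S(86,94)),("side",fl(.096,-.048,.0),S(250,129)),
    ("side",[.08,-.058,.014],S(335,102))]
    P=np.array([l[1] for l in L]); W=R.from_euler('z',yaw).apply(P)+[x,y,0]
    return np.array([proj(l[0],w)[0]-l[2] for l,w in zip(L,W)])
r=least_squares(lambda p:np.r_[pts(p).ravel(),(p[4]-.0015)/.001],[.4,0,-1.57,1.5,.0015],x_scale=[.01,.01,.1,.1,.001],loss='soft_l1')
print(r.x.round(4)); print(pts(r.x).round(1).tolist())
E
python3 fit.py
```

```text
[ 4.6660e-01  2.1000e-03 -1.5503e+00  1.7571e+00  1.5000e-03]
[[0.3, -0.1], [0.6, -0.2], [-0.6, 0.4], [-0.1, 0.3], [-0.2, 0.4], [-0.9, 0.1], [-0.3, 0.9], [-0.5, -0.1], [0.0, -0.6], [0.7, -1.3]]
```

```bash
cat >> h.py <<'E'
H=np.array([.4666,.0021,0]); YAW=-1.5503; HX=-.0525
HR=R.from_euler('z',YAW)
def world(p): return HR.apply(p)+H      # holder -> world
def hold(p): return HR.inv().apply(np.asarray(p)-H)
TR=R.from_matrix(np.c_[HR.apply([-1,0,0]),HR.apply([0,1,0]),[0,0,-1]])  # wanted tool axes
def rows(p,r,way):  # way: list of (pos,Rot)
    out=[]
    for p2,r2 in way:
        d=r.inv().apply(np.asarray(p2)-p)*1000; t=np.degrees((r.inv()*r2).as_rotvec())
        row=np.r_[d.round(1),t.round(1)]; out.append(row.tolist()+[0])
        p=p+r.apply(row[:3]/1000); r=r*R.from_rotvec(np.radians(row[3:]))
    return out
E
python3 - <<'E'
from h import *
from plant import manip
from scipy.spatial.transform import Slerp
s=manip.state(); p=s['tool_pos']; r=q(s['tool_rot']); print(manip.tcp_to_tips)
e=world([-.115,0,.20]); sl=Slerp([0,1],R.concatenate([r,TR]))
a0,r0=np.arctan2(p[1],p[0]),np.hypot(*p[:2]);a1,r1=np.arctan2(e[1],e[0]),np.hypot(*e[:2])
w=[]
for t in np.linspace(0,1,19)[1:]:
    a=a0+t*(a1-a0);rr=r0+t*(r1-r0); w.append(([rr*np.cos(a),rr*np.sin(a),p[2]+t*(e[2]-p[2])],sl(t)))
for x in rows(p,r,w): print(x)
E
```

```text
0.014
[54.0, -10.5, 2.5, -0.0, -0.0, -4.3, 0]
[53.1, -11.1, 2.5, -0.0, -0.0, -4.3, 0]
[52.3, -11.7, 2.5, -0.0, -0.0, -4.3, 0]
[51.5, -12.3, 2.5, -0.0, -0.0, -4.3, 0]
[50.5, -13.0, 2.5, -0.0, -0.0, -4.3, 0]
[49.7, -13.4, 2.5, -0.0, -0.0, -4.3, 0]
[48.8, -14.1, 2.6, -0.0, -0.0, -4.3, 0]
[48.0, -14.5, 2.5, -0.0, -0.0, -4.3, 0]
[47.0, -15.1, 2.5, -0.0, -0.1, -4.3, 0]
[46.2, -15.5, 2.5, -0.0, 0.0, -4.4, 0]
[45.2, -15.9, 2.4, -0.0, 0.0, -4.3, 0]
[44.4, -16.4, 2.5, -0.0, 0.0, -4.3, 0]
[43.5, -16.8, 2.5, -0.1, 0.0, -4.3, 0]
[42.5, -17.2, 2.4, 0.0, 0.0, -4.3, 0]
[41.7, -17.5, 2.5, 0.0, 0.0, -4.3, 0]
[40.7, -18.0, 2.4, 0.0, 0.0, -4.3, 0]
[39.8, -18.3, 2.5, 0.0, 0.0, -4.3, 0]
[38.9, -18.6, 2.4, 0.0, 0.0, -4.3, 0]
```

servo_tool --moves '[[[54,-10.5,2,0,0,-4.3,0],[53,-11,2,0,0,-4.3,0],[52.5,-11.5,2,0,0,-4.3,0],[51.5,-12.5,2,0,0,-4.3,0],[50.5,-13,2,0,0,-4.3,0],[49.5,-13.5,2,0,0,-4.3,0],[49,-14,2,0,0,-4.3,0],[48,-14.5,2,0,0,-4.3,0],[47,-15,2,0,0,-4.3,0],[46,-15.5,2,0,0,-4.4,0],[45,-16,2,0,0,-4.3,0],[44.5,-16.5,2,0,0,-4.3,0]]]'

```text
time: 1.6
tool_pos: [0.5068, -0.1445, 0.2207]
tool_rot: [-0.0, 0.841, 0.541, -0.0]
contact_force: [0.8, -0.4, 0.2]
gripper_width: 0.003
grasp_force: 0.0
```

servo_tool --moves '[[[43.5,-17,3,0,0,-4.3,0],[42.5,-17,3,0,0,-4.3,0],[41.5,-17.5,3,0,0,-4.3,0],[40.5,-18,3,0,0,-4.3,0],[40,-18.5,3,0,0,-4.3,0],[39,-18.5,3,0,0,-4.3,0],[0,0,0,0,0,0,0],[0,0,0,0,0,0,0]]]'

```text
time: 2.6
tool_pos: [0.464, 0.1159, 0.2031]
tool_rot: [0.0, 0.7, 0.714, -0.0]
contact_force: [-1.0, -0.5, -0.6]
gripper_width: -0.003
grasp_force: 0.0
```

```bash
python3 - <<'E'
from h import *
from plant import manip
import cv2
s=manip.state(); p=s['tool_pos']; r=q(s['tool_rot']); print(s['time'],hold(p).round(4),np.degrees((r.inv()*TR).as_rotvec()).round(2),s['gripper_width'],s['contact_force'])
f=manip.grab_frame("wrist");cv2.imwrite("pics/w1.png",f["image"]);print(f["mtx"],f["eye"],f["rotation"])
w=[(world([-.105,0,.2]),TR),(world([-.105,0,.12]),TR)]
for a in np.arange(1.75,.6,-.1):
    x=HX+.088*np.cos(a)-.002*np.sin(a); z=.021+.088*np.sin(a)+.002*np.cos(a)
    w.append((world([x-.011,0,z+.014]),TR))
for x in rows(p,r,w): print(x)
E
```

```text
2.6 [-0.1139 -0.0003  0.2031] [-0.01  0.03 -0.01] -0.002540413031529556 [-1.03155358 -0.45977139 -0.59211592]
[[325.1922621    0.         278.84631731]
 [  0.         325.1922621  209.29906395]
 [  0.           0.           1.        ]] [0.4632999  0.18128771 0.33139256] [0.1329886  0.99106452 0.01015038 0.00145634]
[-8.9, 0.3, 3.1, -0.0, 0.0, -0.0, 0]
[0.1, 0.0, 80.0, -0.0, 0.0, -0.0, 0]
[-23.9, 0.0, -1.2, -0.0, 0.0, -0.0, 0]
[-8.7, 0.0, -1.3, -0.0, 0.0, -0.0, 0]
[-8.8, 0.0, -0.5, -0.0, 0.0, -0.0, 0]
[-8.8, 0.0, 0.4, -0.0, 0.0, -0.0, 0]
[-8.7, 0.0, 1.4, -0.0, 0.0, -0.0, 0]
[-8.5, 0.0, 2.1, -0.0, 0.0, -0.0, 0]
[-8.3, 0.0, 3.0, -0.0, 0.0, -0.0, 0]
[-7.9, 0.0, 3.8, -0.0, 0.0, -0.0, 0]
[-7.5, 0.0, 4.6, -0.0, 0.0, -0.0, 0]
[-7.0, 0.0, 5.3, -0.0, 0.0, -0.0, 0]
[-6.5, 0.0, 6.0, -0.0, 0.0, -0.0, 0]
[-5.8, 0.0, 6.6, -0.0, 0.0, -0.0, 0]
```

View pics/w1.png

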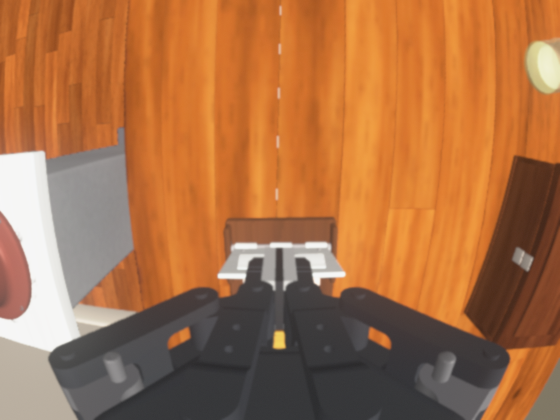

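The wrist view shows the flap's outer face centred at about (281,258), between its hinge knuckles at v≈245 and its free edge at v≈273. The base's rear edge is at v≈217, and the tool is aligned. I'll check the flap angle against this view.

```bash
cat >> h.py <<'E'
def wproj(f,P):
    d=q(f["rotation"]).inv().apply(np.atleast_2d(P)-f["eye"]); th=np.arctan2(np.hypot(d[:,0],d[:,1]),d[:,2]); ph=np.arctan2(d[:,1],d[:,0])
    return np.c_[np.cos(ph),np.sin(ph)]*(th*f["mtx"][0,0])[:,None]+f["mtx"][:2,2]
def fl(a,s,r,y,n=0):
    hx=-.054+s; return world([hx+r*np.cos(a)-n*np.sin(a),y,.021+r*np.sin(a)+n*np.cos(a)])
E
python3 - <<'E'
from h import *
f=dict(mtx=np.array([[325.19,0,278.846],[0,325.19,209.299],[0,0,1]]),eye=np.array([.4633,.18129,.33139]),rotation=np.array([.1329886,.99106452,.01015038,.00145634]))
print("rear",wproj(f,[world([-.08,.058,.014]),world([-.08,-.058,.014])]).round(1).tolist())
for a in(1.3,1.5,1.6,1.75): print(a,wproj(f,[fl(a,.0015,.096,.048,.002),fl(a,.0015,.096,-.048,.002),fl(a,.0015,0,0,.006)]).round(1).tolist())
E
```

```text
rear [[334.6, 221.0], [222.3, 221.0]]
1.3 [[337.9, 318.3], [218.8, 318.2], [278.4, 243.9]]
1.5 [[340.4, 300.3], [216.2, 300.3], [278.4, 243.3]]
1.6 [[341.4, 289.6], [215.2, 289.6], [278.4, 243.1]]
1.75 [[342.5, 271.9], [214.1, 271.9], [278.4, 242.9]]
```

servo_tool --moves '[[[0,0,43,0,0,0,0],[0,0,40,0,0,0,0],[-9,0,0,0,0,0,0],[-8,0,0,0,0,0,0],[-6,0,0,0,0,0,0],[-5,0,-1,0,0,0,0],[-4.5,0,-0.5,0,0,0,0],[-4.5,0,-0.5,0,0,0,0],[-4.5,0,0,0,0,0,0],[-4.5,0,0,0,0,0,0]]]'

```text
time: 3.9
tool_pos: [0.4649, 0.0701, 0.1222]
tool_rot: [-0.0, 0.7, 0.714, -0.0]
contact_force: [-0.2, 0.6, 0.4]
gripper_width: -0.002
grasp_force: 0.1
```

```bash
python3 - <<'E'
from h import *
from plant import manip
s=manip.state(); p=s['tool_pos']; r=q(s['tool_rot']); print(s['time'],hold(p).round(4),s['contact_force'].round(2))
w=[]
t=hold(p)+[.011,0,-.014]
for a in np.arange(1.4,.65,-.05):
    x=HX+.088*np.cos(a)-.002*np.sin(a); z=.021+.088*np.sin(a)+.002*np.cos(a)
    w.append((world([x-.011,0,z+.014]),TR))
for x in rows(p,r,w): print(x)
E
```

```text
3.9 [-0.068  -0.0004  0.1222] [-0.25  0.58  0.45]
[-17.5, 0.3, 0.2, -0.0, -0.0, 0.0, 0]
[-4.3, 0.0, 0.7, -0.0, -0.0, 0.0, 0]
[-4.3, 0.0, 1.0, -0.0, -0.0, 0.0, 0]
[-4.2, 0.0, 1.2, -0.0, -0.0, 0.0, 0]
[-4.2, 0.0, 1.4, -0.0, -0.0, 0.0, 0]
[-4.1, 0.0, 1.6, -0.0, -0.0, 0.0, 0]
[-4.0, 0.0, 1.8, -0.0, -0.0, 0.0, 0]
[-3.9, 0.0, 2.0, -0.0, -0.0, 0.0, 0]
[-3.8, 0.0, 2.2, -0.0, -0.0, 0.0, 0]
[-3.7, 0.0, 2.4, -0.0, -0.0, 0.0, 0]
[-3.6, 0.0, 2.6, -0.0, -0.0, 0.0, 0]
[-3.5, 0.0, 2.7, -0.0, -0.0, 0.0, 0]
[-3.3, 0.0, 2.9, -0.0, -0.0, 0.0, 0]
[-3.1, 0.0, 3.1, -0.0, -0.0, 0.0, 0]
[-3.0, 0.0, 3.2, -0.0, -0.0, 0.0, 0]
```

servo_tool --moves '[[[-4.5,0,0,0,0,0,0],[-4.5,0,0,0,0,0,0],[-4.5,0,0.5,0,0,0,0],[-4,0,0.5,0,0,0,0],[-4.5,0,1,0,0,0,0],[-4.5,0,1,0,0,0,0],[-4,0,1,0,0,0,0],[-4,0,1.5,0,0,0,0],[-4,0,1.5,0,0,0,0],[-4,0,2,0,0,0,0],[-4,0,2,0,0,0,0]]]'

```text
time: 5.28
tool_pos: [0.4659, 0.0235, 0.1112]
tool_rot: [0.0, 0.7, 0.714, 0.0]
contact_force: [0.8, 0.6, 0.3]
gripper_width: -0.003
grasp_force: 0.2
```

servo_tool --moves '[[[-4,0,2,0,0,0,0],[-4,0,2,0,0,0,0],[-3.5,0,2.5,0,0,0,0],[-3.5,0,3,0,0,0,0],[-3.5,0,3,0,0,0,0],[-3,0,3,0,0,0,0],[-3,0,3,0,0,0,0]]]'

```text
time: 6.15
tool_pos: [0.4664, -0.0009, 0.0926]
tool_rot: [-0.0, 0.7, 0.714, 0.0]
contact_force: [0.9, 1.5, 1.1]
gripper_width: 0.002
grasp_force: 0.3
```

```bash
python3 - <<'E'
from h import *
from plant import manip
import cv2
s=manip.state(); p=s['tool_pos']; print(s['time'],hold(p).round(4),s['contact_force'].round(2))
f=manip.grab_frame("side");a=f["image"][165:260,220:320]
g=manip.grab_frame("wrist");b=g["image"][180:320,180:380]
cv2.imwrite("pics/c2.png",np.hstack([cv2.resize(a,(400,380),interpolation=2),cv2.resize(b,(400,380),interpolation=2)]))
E
```

```text
6.15 [ 0.003  -0.0003  0.0926] [0.9  1.53 1.15]
```

View pics/c2.png

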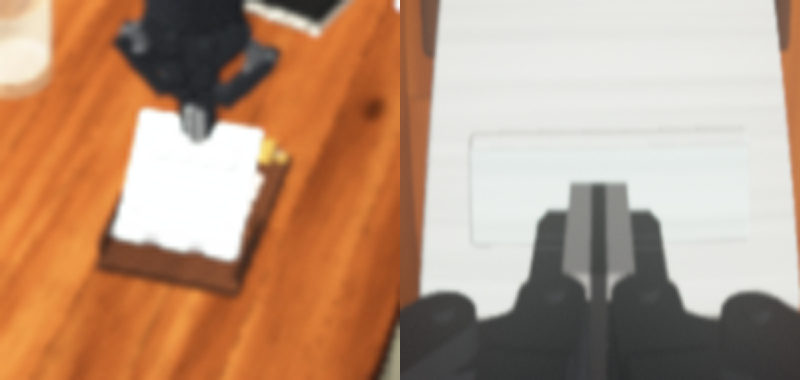

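The flap is down to about 0.7 rad; the fingertips are at its free end, beyond the step's ramp, and the lip is visible beyond. I'll lift off, go back to between hinge and step, and press down there.

servo_tool --moves '[[[0,0,-12,0,0,0,0],[0,0,-12,0,0,0,0],[15,0,0,0,0,0,0],[14.5,0,0,0,0,0,0],[0,0,15,0,0,0,0],[0,0,15,0,0,0,0],[0,0,7,0,0,0,0],[0,0,5,0,0,0,0],[0,0,5,0,0,0,0]]]'

```text
time: 7.38
tool_pos: [0.4659, 0.0285, 0.0696]
tool_rot: [0.0, 0.7, 0.714, 0.0]
contact_force: [0.4, 0.7, 0.7]
gripper_width: 0.0
grasp_force: 0.0
```

servo_tool --moves '[[[0,0,5,0,0,0,0],[0,0,5,0,0,0,0],[0,0,5,0,0,0,0],[0,0,5,0,0,0,0],[0,0,0,0,0,0,0]]]'

```text
time: 8.0
tool_pos: [0.4655, 0.0288, 0.0493]
tool_rot: [-0.0, 0.7, 0.714, -0.0]
contact_force: [0.2, 0.0, -0.6]
gripper_width: -0.001
grasp_force: 0.2
```

```bash
python3 - <<'E'
from h import *
from plant import manip
import cv2
s=manip.state(); p=s['tool_pos']; print(s['time'],hold(p).round(4),s['contact_force'].round(2))
g=manip.grab_frame("wrist");b=g["image"][150:340,140:420]
cv2.imwrite("pics/c3.png",cv2.resize(b,(784,532),interpolation=2))
for a in (0,.15): print(wproj(g,[fl(a,.0015,.096,.048),fl(a,.0015,0,.048,.006),fl(a,.0015,.062,.035,.01),fl(a,.0015,.062,-.035,.01)]).round(1).tolist())
E
```

```text
8.0 [-0.0268 -0.0005  0.0493] [ 0.21  0.01 -0.59]
[[355.2, 352.2], [375.8, 206.3], [342.8, 318.3], [214.4, 318.3]]
[[360.0, 365.8], [375.9, 204.6], [346.2, 324.6], [211.0, 324.6]]
```

View pics/c3.png

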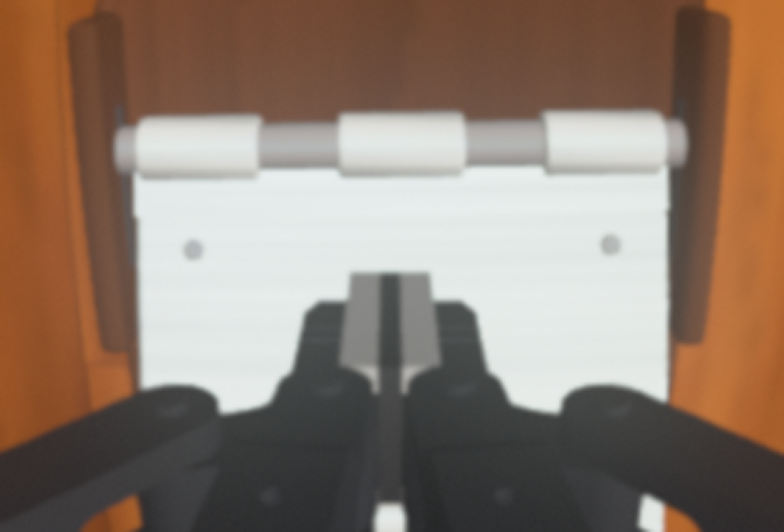

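The knuckles are at image v≈202, close to the 206 predicted for almost no slide; the tip stands on the plate between hinge and step. I'll press on down.

servo_tool --moves '[[[0,0,4,0,0,0,0],[0,0,4,0,0,0,0],[0,0,3,0,0,0,0],[0,0,2,0,0,0,0],[0,0,0,0,0,0,0]]]'

```text
time: 8.68
tool_pos: [0.466, 0.0285, 0.037]
tool_rot: [0.0, 0.7, 0.714, -0.0]
contact_force: [-0.3, -2.5, 3.2]
gripper_width: -0.005
grasp_force: 1.6
```

servo_tool --moves '[[[0,0,1,0,0,0,0],[0,0,0,0,0,0,0]]]'

```text
time: 8.93
tool_pos: [0.4661, 0.0286, 0.0368]
tool_rot: [0.0, 0.7, 0.714, -0.0]
contact_force: [-3.9, -2.5, 9.5]
gripper_width: 0.005
grasp_force: 4.7
```

servo_tool --moves '[[[-4,0,0,0,0,0,0],[-4,0,0,0,0,0,0],[-4,0,0,0,0,0,0],[-4,0,0,0,0,0,0],[-3,0,0,0,0,0,0],[0,0,0,0,0,0,0]]]'

```text
time: 9.68
tool_pos: [0.4667, 0.0112, 0.0368]
tool_rot: [-0.001, 0.7, 0.714, 0.002]
contact_force: [-1.2, 5.9, 8.5]
gripper_width: -0.001
grasp_force: 4.2
```

servo_tool --moves '[[[-3,0,0,0,0,0,0],[-3,0,0,0,0,0,0],[-2,0,0,0,0,0,0],[-2,0,0,0,0,0,0],[0,0,0,0,0,0,0]]]'

```text
time: 10.3
tool_pos: [0.4672, 0.0013, 0.0367]
tool_rot: [-0.001, 0.7, 0.714, 0.002]
contact_force: [0.5, 4.2, 7.4]
gripper_width: 0.001
grasp_force: 3.5
```

```bash
python3 - <<'E'
from h import *
from plant import manip
import cv2
s=manip.state(); p=s['tool_pos']; print(s['time'],hold(p).round(4),HR.inv().apply(s['contact_force']).round(2))
g=manip.grab_frame("wrist");b=g["image"][150:340,140:420]
cv2.imwrite("pics/c4.png",cv2.resize(b,(784,532),interpolation=2))
for t in (0,.005,.01,.018): print(t,wproj(g,[fl(0,t,0,.048,.006),fl(0,t,.0,0,.006),world([-.077,.054,.031]),world([-.015,.054,.031])]).round(1).tolist())
E
```

```text
10.3 [0.0009 0.0006 0.0367] [-4.21  0.57  7.44]
0 [[385.0, 149.4], [275.7, 147.3], [402.3, 97.9], [393.8, 236.2]]
0.005 [[384.4, 160.6], [275.7, 158.9], [402.3, 97.9], [393.8, 236.2]]
0.01 [[383.8, 171.8], [275.7, 170.5], [402.3, 97.9], [393.8, 236.2]]
0.018 [[382.7, 189.4], [275.8, 188.8], [402.3, 97.9], [393.8, 236.2]]
```

View pics/c4.png

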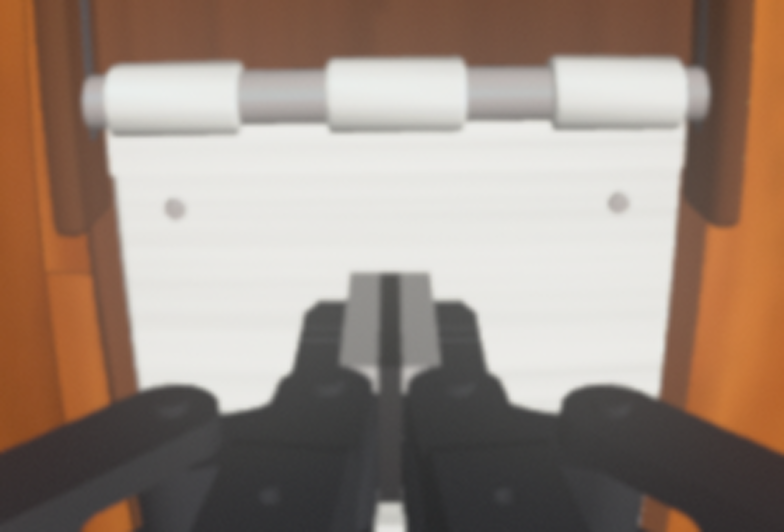

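The hinge is now at v≈184, which after the bias seen at the rail ends means a slide of about 17–18 mm: friction carried the flap with the tip. I'll push on to the step to make sure.

servo_tool --moves '[[[-4,0,0,0,0,0,0],[-4,0,0,0,0,0,0],[-3,0,0,0,0,0,0],[-1,0,0,0,0,0,0],[0,0,0,0,0,0,0]]]'

```text
time: 10.98
tool_pos: [0.4674, -0.0108, 0.0366]
tool_rot: [-0.001, 0.7, 0.714, 0.002]
contact_force: [0.1, 4.9, 7.0]
gripper_width: -0.001
grasp_force: 3.8
```

servo_tool --moves '[[[-1,0,0,0,0,0,0],[-1,0,0,0,0,0,0],[0,0,0,0,0,0,0]]]'

```text
time: 11.35
tool_pos: [0.4673, -0.011, 0.0365]
tool_rot: [-0.002, 0.7, 0.714, 0.003]
contact_force: [0.9, 12.2, 7.4]
gripper_width: -0.001
grasp_force: 7.2
```

The tip is stopped against the step at 12 N, so the flap is at its front stop. I'll ease off and lift away.

servo_tool --moves '[[[1.5,0,-1,0,0,0,0],[0.5,0,-4,0,0,0,0],[0,0,-15,0,0,0,0],[0,0,-40,0,0,0,0],[40,0,-40,0,0,0,0],[50,0,-20,0,0,0,0],[50,0,0,0,0,0,0],[0,0,0,0,0,0,0]]]'

```text
time: 12.35
tool_pos: [0.4635, 0.13, 0.157]
tool_rot: [0.0, 0.698, 0.716, 0.001]
contact_force: [-0.5, 0.1, -0.0]
gripper_width: -0.004
grasp_force: 0.0
```

```bash
python3 - <<'E'
from h import *
from plant import manip
import cv2
s=manip.state(); print(s['time'],hold(s['tool_pos']).round(3),s['contact_force'].round(2))
a=manip.grab_frame("side")["image"][185:250,230:305];b=manip.grab_frame("top")["image"][175:240,230:305]
cv2.imwrite("pics/c5.png",np.hstack([cv2.resize(x,(400,347),interpolation=2) for x in(a,b)]))
for n in("side","top"): print(n,proj(n,[fl(0,.018,0,.048,.006),fl(0,.018,0,-.048,.006)]).round(1).tolist(),proj(n,[fl(0,.008,0,.048,.006),fl(0,.008,0,-.048,.006)]).round(1).tolist())
E
```

```text
12.35 [-0.128 -0.     0.157] [-0.47  0.09 -0.03]
side [[251.0, 216.9], [280.5, 222.8]] [[249.9, 219.0], [279.5, 225.0]]
top [[256.4, 191.7], [256.5, 224.9]] [[252.9, 191.7], [253.0, 225.0]]
```

View pics/c5.png

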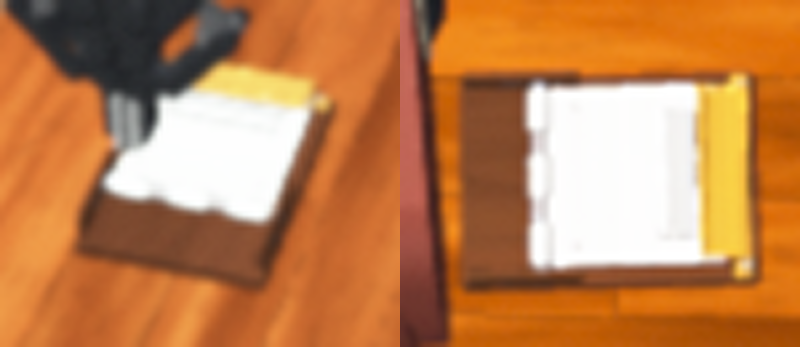

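The flap lies flat with its free edge under the brass lip, and the hinge is at top pixel u≈256.3, which matches a slide of 18 mm. The gripper is clear, so I'm handing in.

```bash
python3 -c "
from plant import manip
print(manip.job_done())"
```

```text
the job is handed in; nothing more can be done
None
```

The card holder is closed and handed in: the last picture, taken with the gripper lifted clear, shows the flap flat, slid about 18 mm and tucked under the brass lip; the hand-in returned no verdict.

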